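Drag the bolt tray up to the tape line

TASK

I am about to bolt down the drill vice: of the two small blue parts trays, bring me the one with the bolt in it. Hook a fingertip behind its far lip and drag it along the bench towards you, without lifting it, until its front rim lies over the yellow tape line and roughly parallel to it, bolt still inside. Leave the tray with the nuts where it is, and let go at the end.

Things in the scene. Friction and masses are not known exactly. Their poses are not given: they have to be found in the camera images.
- bolt_tray: Loose open blue steel tray holding one steel bolt, 0.35 kg, 42 mm tall, 3 mm walls and floor. Rolled rim of 8 mm bar, centre 38 mm up; over the rim 110 mm (x) by 100 mm (y), so the far rim's outer face is 55 mm along +x from the origin. Origin: centre of underside; x points to the far side, away from the robot, z up. Bench behind it is clear for 9 cm; slides with a few N, turns easily.
- nut_tray: A tray of the same make, size and axes that holds a brass nut and a steel nut: leave it alone. It stands beside the bolt tray, left or right, with at least 20 mm between the rims.
- bolt: Steel hex bolt, 55 mm long, 17 to 20 mm across the head, loose in the bolt tray. Origin: centre of its underside; its length is along its y.
- tape_line: Strip of yellow tape stuck flat on the bench near its front edge, 18 mm wide (x) and 300 mm long (y), lying straight across in front of both trays. Origin: its centre, on the bench top. Its x points away from the robot, its y along the strip. Between the trays and the strip the bench is clear.
There are look-alikes about, which are no part of the job. Of the things shaped like the bolt, the steel one is meant.

How it is judged:
On the way:
1. a finger is at the far lip of the bolt tray and presses on the tray (x of the grasp point in the frame of bolt_tray above 0.04 m and contact force between the fingers and bolt_tray above 0.3 N), for 0.1 s.
At the end, for the whole second after the job is handed in: The bolt tray rests flat, bolt inside, its front rim (rim centre, 51 mm before its origin) within 15 mm of the tape line's middle, within the line's length and parallel to it within 12 degrees; the nut tray is within 20 mm of where it stood (x of bolt_tray in the frame of tape_line between 0.036 and 0.066 m and y of bolt_tray in the frame of tape_line between -0.13 and 0.13 m and angle between the x axis of bolt_tray and the x axis of tape_line, either way round below 0.21 rad and angle between bolt_tray's own z axis and vertical below 0.05 rad and height (world z) of bolt_tray below 0.006 m and linear speed of bolt_tray below 0.01 m/s and x of bolt in the frame of bolt_tray between -0.05 and 0.05 m and y of bolt in the frame of bolt_tray between -0.045 and 0.045 m and z of bolt in the frame of bolt_tray below 0.035 m and distance of nut_tray from where it was at the start of the episode below 0.02 m); the robot touches nothing.
It fails at once if the bolt tray is lifted off the bench (more than 20 mm) instead of dragged (height (world z) of bolt_tray above 0.02 m).
It fails at once if the bolt tray is tipped by more than 20 degrees (angle between bolt_tray's own z axis and vertical above 0.35 rad).
It fails at once if the nut tray is shifted by more than 20 mm (distance of nut_tray from where it was at the start of the episode above 0.02 m).
It also fails if it takes over 32 s, if anything falls off the work surface, if the arm or the gripper's body presses on something with over 40 N, if the wrist force passes 120 N, or if a joint passes its speed limit or range.

ROBOT

A 6-joint arm with a two-finger parallel gripper is mounted at the origin on a cart in front of the work surface, level with it; the furniture and walls round the work are solid. World frame = base frame: x ahead of the robot, y to its left, z up, the work surface at z = 0. Lengths are in m, angles in rad, forces in N, time in s.
With the tool pointing down it reaches from about 0.275 to 0.75 m from the base axis. Payload 10.2 kg.
Tool frame: the origin (TCP) lies midway between the tips of the shut fingers; the grasp point (between the pads) lies 19 mm behind it (env.hold_point_z is the distance from the TCP to the grasp point, in m); x points along the fingers, z is the direction in which the jaws open and shut, and the axes are right-handed (so a half turn about x gives the same grasp; the last joint's range is limited). The gripper opens to 85 mm and grips with 20 to 120 N. Pads are 22 mm wide; open, the fingers measure 114 mm over their backs; the gripper's body (76 mm by 85 mm) begins 54 mm behind the grasp point. The pads swing forward as they close: fully open they stand 13 mm farther back than shut.
Start: joints at [0.931, 0.313, 1.498, -0, 1.331, -0.223], TCP at [0.213, 0.48, 0.231] pointing down, gripper open.
Joint ranges: [-2.94, 2.94], [-0.97, 2.17], [0.19, 2.56], [-1.23, 4.37], [0.02, 3.11], [-2.88, 2.88]. Speed limits (rad/s): [2.39, 2.39, 3.01, 3.14, 3.14, 3.14].

INTERFACE

Orientations are given as a unit quaternion [x, y, z, w].
In Python, from bench import env, kinematics, monitor, eyes, job gives the robot as it stands. The module is installed in compiled form; this text tells all that it offers. Calls block until the motion is done:
- env.reach(position, orientation): joint-space move of the TCP to a pose.
- env.movel(position, velocity=0.15, frame=None, guard=None): straight line of the TCP; frame=None keeps the orientation; velocity is the mean speed in m/s. With guard (N) it stops when the force on the tool has changed by that much, and returns True; else False.
- env.set_joints(angles): joint-space move.
- env.release() and env.close_gripper(effort=None): open the fingers fully, or close them until they stop; effort is the grip in N (None keeps the last).
- env.hold(seconds).
- kinematics.ik(position, orientation): joint angles nearest the present ones, or None.
- monitor.sense(): the state.
- eyes.grab_frame(name): name is "side" or "top" or "wrist"; returns a dict with "frame" (420x560x3 uint8, red, green, blue), "mtx" (3x3 intrinsics, pixels), "view" (4x4, takes a point from world to camera coordinates). Camera axes: x right, y down, z forward; pixel columns grow to the right and rows downward; lengths in m; the calibration is good to about 2 mm. A picture is of the moment at which its call begins. There is no depth.
A pose or a line that the arm cannot do raises env.MotionError and nothing moves.
- job.hand_in(): hands the job in, once; it reports no verdict.
The state is a dict: "clock": time; "joints": joint angles; "qvel": joint speeds; "joint_efforts": joint torques, N m; "position": TCP position; "ee_rot": TCP orientation; "contact_force": force on the tool from outside, world axes, zero at the start; "ft_torque": the same for the moment, N m; "finger_gap": opening from 0.0 (shut) to 1.0 (fully open).
Only numpy, scipy, OpenCV 4.12 (cv2) and the standard library are available. Lean on these libraries where they do the work, as an engineer would, in place of code of your own. Each camera call takes 0.05 s, during which the arm holds its last target. There are 200 camera calls.

## Working session

There is one attempt and no reset: what is moved stays moved. The work goes in short steps, each a Python script; the robot and the scene stay as the last script left them, time stands still between calls to the robot, and variables do not carry over. Pictures are saved under pics/ and viewed, about 8 in all and at most 12, crops included, and the job is handed in when it is done.

```bash
mkdir -p pics
python3 - <<'E'
from bench import env, monitor, eyes
import cv2,numpy as np
s=monitor.sense();print(s["clock"],s["position"],s["ee_rot"],env.hold_point_z)
for n in ("top","side"):
    f=eyes.grab_frame(n);cv2.imwrite(f"pics/{n}0.png",f["frame"][...,::-1]);np.savez(f"pics/{n}0.npz",**f)
    print(n,f["mtx"].tolist(),f["view"].round(4).tolist())
E
```

```text
0.0 [0.21240754 0.47983291 0.23074469] [-0.38589285  0.59305168  0.38556599  0.59221219] 0.0187
top [[497.91344688463283, 0.0, 279.9279167474235], [0.0, 497.91344688463283, 212.11898412675043], [0.0, 0.0, 1.0]] [[0.0036, -1.0, 0.0071, 0.1639], [-0.9923, -0.0044, -0.1238, 0.54], [0.1238, -0.0066, -0.9923, 0.8048], [0.0, 0.0, 0.0, 1.0]]
side [[474.6525003749306, 0.0, 284.25140789789276], [0.0, 474.6525003749306, 208.7597444198574], [0.0, 0.0, 1.0]] [[-0.9772, -0.2124, -0.0036, 0.5643], [-0.1187, 0.5598, -0.8201, 0.0129], [0.1762, -0.8009, -0.5722, 0.9108], [0.0, 0.0, 0.0, 1.0]]
```

View pics/top0.png

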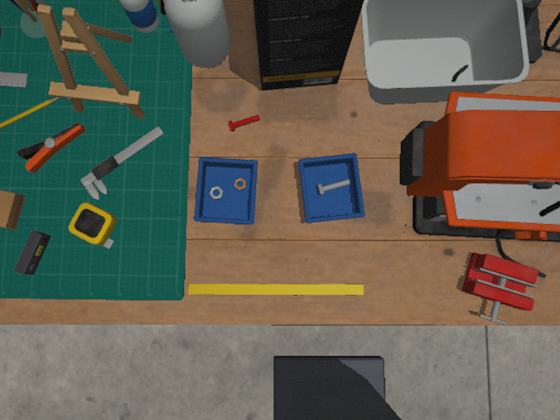

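View pics/side0.png

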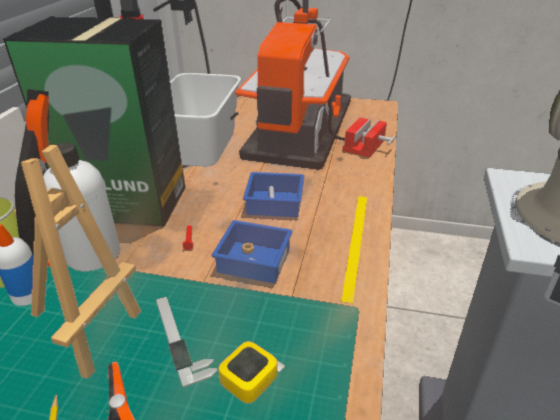

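Candidates in the top view: the left tray (226,190) holds two nuts. The right tray (331,187) holds a steel bolt. The loose red bolt at (244,123) is a look-alike. The right tray fits, so I'll confirm it in a crop and measure.

```bash
cat > h.py <<'E'
import cv2,numpy as np
def cast(f,uv,z):
    V=f["view"];R=V[:3,:3];c=-R.T@V[:3,3]
    d=(R.T@np.linalg.inv(f["mtx"])@np.c_[np.atleast_2d(uv),np.ones(len(np.atleast_2d(uv)))].T).T
    return c+d*((z-c[2])/d[:,2])[:,None]
def blobs(f,lo,hi,amin):
    m=cv2.inRange(cv2.cvtColor(f["frame"],cv2.COLOR_RGB2HSV),lo,hi)
    m=cv2.morphologyEx(m,cv2.MORPH_CLOSE,np.ones((3,3)))
    return [c for c in cv2.findContours(m,cv2.RETR_EXTERNAL,cv2.CHAIN_APPROX_NONE)[0] if cv2.contourArea(c)>amin]
def rect(f,c,z):
    P=cast(f,c[:,0,:],z)[:,:2]
    (cx,cy),(w,h),a=cv2.minAreaRect((P*1000).astype(np.float32))
    return np.array([cx,cy])/1000,(w,h),a,cv2.boxPoints(((cx,cy),(w,h),a))
def report(f):
    for n,lo,hi,z in(("tray",(105,120,40),(125,255,255),.040),("tape",(24,150,120),(34,255,255),0)):
        for c in blobs(f,lo,hi,800):
            r=rect(f,c,z);print(n,c[:,0].mean(0).round(),r[0].round(4),np.round(r[1],1),round(r[2],1),r[3].round().tolist())
E
python3 - <<'E'
import numpy as np,cv2
from h import *
for n in("top","side"):
    f=dict(np.load(f"pics/{n}0.npz"));V=f["view"];print(n,(-V[:3,:3].T@V[:3,3]).round(3));report(f)
f=dict(np.load("pics/top0.npz"))
# black case/bin/drill footprints roughly, at bench
print(cast(f,[[262,88],[340,88],[405,185],[415,232],[185,190],[272,324]],0).round(3).tolist())
cv2.imwrite("pics/crop.png",cv2.resize(f["frame"][105:235,180:380,::-1],None,fx=4,fy=4,interpolation=cv2.INTER_CUBIC))
E
```

```text
top [0.436 0.172 0.864]
tray [226. 190.] [0.5752 0.257 ] [ 98.2 108.6] 86.8 [[518.0, 211.0], [627.0, 205.0], [632.0, 303.0], [524.0, 309.0]]
tray [331. 188.] [0.5807 0.0807] [107.9  98.2] 6.6 [[522.0, 123.0], [533.0, 26.0], [640.0, 38.0], [629.0, 136.0]]
tape [276. 289.] [0.4105 0.1721] [ 17.  298.7] 0.2 [[401.0, 321.0], [403.0, 23.0], [419.0, 23.0], [418.0, 321.0]]
tape [ 90. 223.] [0.523  0.4962] [63.5 58.2] 63.9 [[483.0, 480.0], [535.0, 455.0], [563.0, 512.0], [511.0, 537.0]]
side [0.392 0.842 0.534]
tray [251. 244.] [0.5745 0.2567] [ 96.8 107. ] 86.7 [[518.0, 211.0], [625.0, 205.0], [631.0, 302.0], [524.0, 308.0]]
tape [248. 371.] [0.5248 0.4685] [76.1 71.7] 63.4 [[476.0, 451.0], [540.0, 418.0], [574.0, 486.0], [510.0, 519.0]]
tape [354. 249.] [0.4103 0.1691] [298.2  17.3] 90.0 [[402.0, 20.0], [419.0, 20.0], [419.0, 318.0], [402.0, 318.0]]
[[0.769, 0.199, 0.0], [0.77, 0.058, 0.0], [0.593, -0.055, 0.0], [0.51, -0.07, 0.0], [0.582, 0.333, 0.0], [0.352, 0.179, 0.0]]
```

View pics/crop.png

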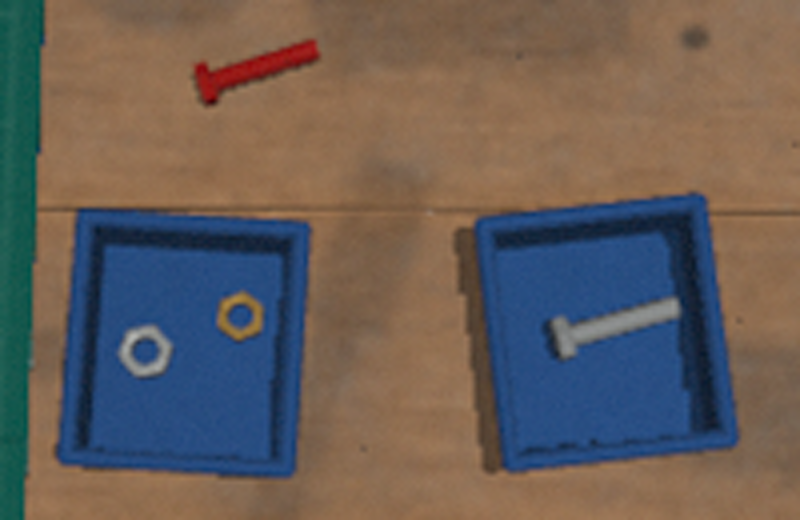

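The crop shows the bolt tray on the right: silver bolt with its head at about (565,335) in the crop. The left tray has a steel nut and a brass nut. The sizes come out at 108x98 mm and the tape at 17x299 mm, which match the description. The plan is to shut the fingers, go down behind the far lip, make contact under guard, then drag in stages.

```bash
cat >> h.py <<'E'
from scipy.spatial.transform import Rotation as Ro
def quat(yaw,s):
    x=np.array([0,0,-1.]);z=s*np.array([-np.sin(yaw),np.cos(yaw),0]);return Ro.from_matrix(np.c_[x,np.cross(z,x),z]).as_quat()
def tcp(c,yaw,d,z): return [c[0]+d*np.cos(yaw),c[1]+d*np.sin(yaw),z]
E
python3 - <<'E'
from bench import env,kinematics,monitor
from h import *
c=np.array([.581,.081]);yaw=np.radians(6.8)
q0=monitor.sense()["joints"]
best=None
for s in(1,-1):
    q=kinematics.ik(tcp(c,yaw,.095,.012),quat(yaw,s));print(s,None if q is None else np.round(q,2))
    if q is not None:
        d=abs(q[5]-q0[5])
        if best is None or d<best[0]: best=(d,s)
s=best[1];print("s",s)
env.close_gripper(20)
env.reach([.47,.09,.17],quat(yaw,s));print(monitor.sense()["clock"])
env.movel(tcp(c,yaw,.095,.17),.2);env.movel(tcp(c,yaw,.095,.06),.15)
print(env.movel(tcp(c,yaw,.095,.012),.08,guard=4))
m=monitor.sense();print(m["clock"],m["position"],m["contact_force"],m["finger_gap"])
print("touch",env.movel(tcp(c,yaw,.050,.012),.03,guard=1.0))
m=monitor.sense();print(m["clock"],m["position"],m["contact_force"],(np.array(m["position"][:2])-c)@[np.cos(yaw),np.sin(yaw)])
f=__import__("bench").eyes.grab_frame("side");cv2.imwrite("pics/side1.png",f["frame"][...,::-1])
E
```

```text
1 [-0.04  0.87  1.17 -0.    1.1  -1.73]
-1 [-0.04  0.87  1.17 -0.    1.1   1.42]
s 1
2.5917
False
5.4 [0.67560323 0.09225542 0.01231395] [-0.29909776 -0.16581336 -0.16353009] -0.004917624576998566
touch True
6.375 [0.64512531 0.08871156 0.01166136] [ 0.01573105 -0.41917093  0.42101177] 0.06458729816729462
```

View pics/side1.png

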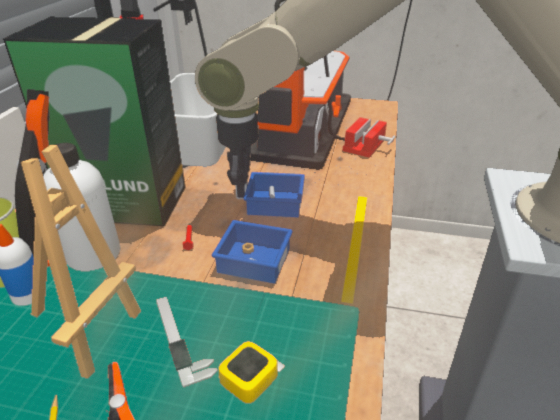

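The side view shows the finger at (240,185), just behind the far lip of the bolt tray. Contact came at 64.6 mm in the tray's x, against about 66 expected. Next I drag most of the way, turning the finger square to the tape, then check.

Run:
```python
from bench import env,monitor,eyes
from h import *
yaw=np.radians(6.8)
for x,y,a in((.56,.081,6.8),(.53,.081,4),(.495,.081,0)):
    r=np.radians(a);env.movel(tcp([x,y],r,.0650,.012),.05,frame=quat(r,1))
    m=monitor.sense();print(m["clock"],np.round(m["position"],4),np.round(m["contact_force"],2))
p=m["position"];env.movel([p[0]+.03,p[1],.012],.1);env.movel([p[0]+.09,p[1],.14],.2)
f=eyes.grab_frame("top");report(f);cv2.imwrite("pics/top1.png",f["frame"][...,::-1]);print(monitor.sense()["clock"])
```

```text
6.9917 [0.6246 0.0887 0.0121] [-0.56 -0.89 -0.51]
7.7417 [0.5948 0.0855 0.012 ] [-0.03  0.11  0.03]
8.5917 [0.56  0.081 0.012] [-0.06 -0.23  0.74]
tray [226. 190.] [0.5752 0.2571] [ 98.1 108.7] 86.8 [[518.0, 211.0], [627.0, 205.0], [632.0, 303.0], [524.0, 309.0]]
tape [ 90. 223.] [0.5228 0.4961] [63.3 59. ] 63.2 [[482.0, 481.0], [535.0, 455.0], [563.0, 511.0], [511.0, 538.0]]
9.95
```

View pics/top1.png

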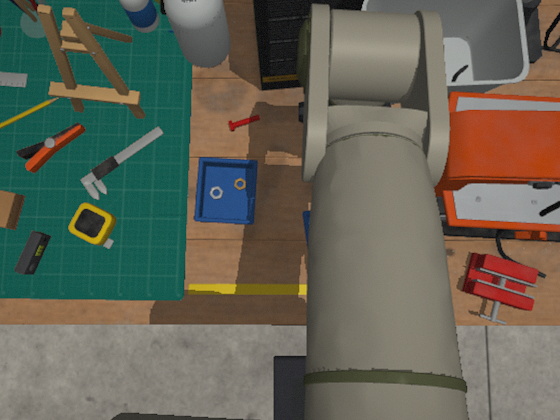

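The arm hides the bolt tray in the top view; only a sliver shows at (308,225). The nut tray has not moved. I'll use the side and wrist views from here.

Run:
```python
from bench import monitor,eyes
from h import *
F=[]
for n in("side","wrist"):
    f=eyes.grab_frame(n);np.savez(f"pics/{n}2.npz",**f);F.append(f["frame"]);print(n)
    for c in blobs(f,(100,80,25),(130,255,255),300):
        r=rect(f,c,.040);print(c[:,0].min(0),c[:,0].max(0),r[0].round(4),np.round(r[1],1),round(r[2],1))
im=np.hstack(F)[...,::-1];cv2.imwrite("pics/sw2.png",cv2.resize(im,(800,300),interpolation=cv2.INTER_AREA))
```

```text
side
[  0 254] [ 32 296] [0.9036 0.411 ] [45.3 96.1] 35.8
[212 221] [291 282] [0.5738 0.2733] [133.5 113.1] 88.7
[291 175] [347 219] [0.4898 0.0948] [107.2 146. ] 8.5
wrist
[427  24] [559 190] [0.5756 0.2469] [104.2 109. ] 87.2
[190   0] [346  80] [0.5236 0.0768] [49.9 98.7] 7.9
```

View pics/sw2.png

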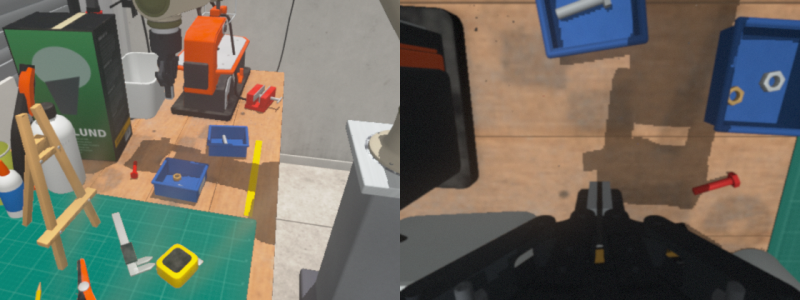

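In the side view the tray is just behind the tape. In the wrist view its far edge runs from (555,57) to (645,45): yaw about 8°, centre about (0.494, 0.077), bolt inside. It did not turn with the narrow finger, so I'll push 25 mm right of centre to take out the yaw.

```bash
cat >> h.py <<'E'
def look(eyes,name):
    f=eyes.grab_frame("wrist");cv2.imwrite(f"pics/{name}.png",f["frame"][...,::-1])
    for c in blobs(f,(100,80,25),(130,255,255),300):
        r=rect(f,c,.040);print(c[:,0].min(0),c[:,0].max(0),np.round(r[1],1),round(r[2],1),r[3].round().tolist())
E
python3 - <<'E'
from bench import env,monitor,eyes
from h import *
y=.060
env.movel([.59,y,.06],.2);env.movel([.585,y,.012],.1)
print(env.movel([.549,y,.012],.04,guard=None))
env.movel([.58,y,.012],.1);env.movel([.60,.077,.17],.2)
look(eyes,"w3");print(monitor.sense()["clock"])
E
```

```text
False
[412 105] [559 237] [111.8 109.4] 86.7 [[518.0, 199.0], [627.0, 193.0], [633.0, 304.0], [524.0, 310.0]]
[202   0] [341 130] [93.7 98.3] 6.0 [[437.0, 120.0], [447.0, 22.0], [540.0, 31.0], [530.0, 129.0]]
13.85
```

View pics/w3.png

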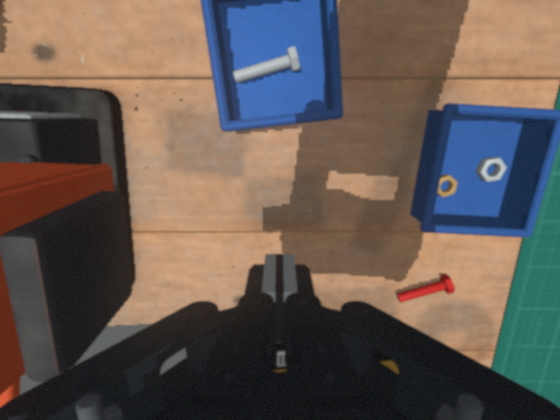

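The wrist view shows the tray's far edge at (222,130)-(341,115), yaw 6°, bolt inside at (267,67). The centre is about (0.481, 0.0745), so about 20 mm remain. I'll push again off-centre at y=0.055, which keeps the gripper clear of the drill.

Run:
```python
from bench import env,monitor,eyes
from h import *
y=.055
env.movel([.575,y,.06],.2);env.movel([.568,y,.012],.1)
env.movel([.532,y,.012],.04);m=monitor.sense();print(m["contact_force"])
env.movel([.56,y,.012],.1);env.movel([.58,.077,.19],.2)
look(eyes,"w4");print(monitor.sense()["clock"])
```

```text
[ 0.5808396   1.37540042 -0.65567132]
[402 129] [541 248] [110.3 108.5] 87.0 [[519.0, 200.0], [627.0, 194.0], [633.0, 304.0], [524.0, 310.0]]
[215   0] [339 130] [100.   98.1] 2.1 [[418.0, 126.0], [421.0, 28.0], [521.0, 32.0], [518.0, 130.0]]
17.7917
```

The tray is now at yaw 2°, centre about (0.4655, 0.079), within tolerance (target x 0.4615). I'll move the arm clear and check from the top.

Run:
```python
from bench import env,monitor,eyes
from h import *
env.movel([.52,.09,.26],.25);env.reach([.25,.45,.26],quat(0,1))
f=eyes.grab_frame("top");report(f);print(monitor.sense()["clock"],monitor.sense()["contact_force"])
cv2.imwrite("pics/top5.png",cv2.resize(f["frame"][130:340,170:400,::-1],None,fx=2.6,fy=2.6))
```

```text
tray [333. 257.] [0.4652 0.0788] [107.6  98. ] 2.4 [[409.0, 126.0], [413.0, 28.0], [521.0, 32.0], [517.0, 130.0]]
tray [226. 190.] [0.5751 0.257 ] [ 98.3 108.7] 86.6 [[518.0, 211.0], [627.0, 205.0], [632.0, 303.0], [524.0, 309.0]]
tape [275. 290.] [0.4105 0.1729] [ 17. 297.] 0.2 [[402.0, 321.0], [403.0, 24.0], [419.0, 24.0], [419.0, 321.0]]
tape [ 90. 223.] [0.523  0.4961] [63.3 58.3] 64.1 [[483.0, 480.0], [535.0, 455.0], [563.0, 512.0], [511.0, 537.0]]
20.0167 [ 0.25195785 -0.9234169   0.38848956]
```

View pics/top5.png

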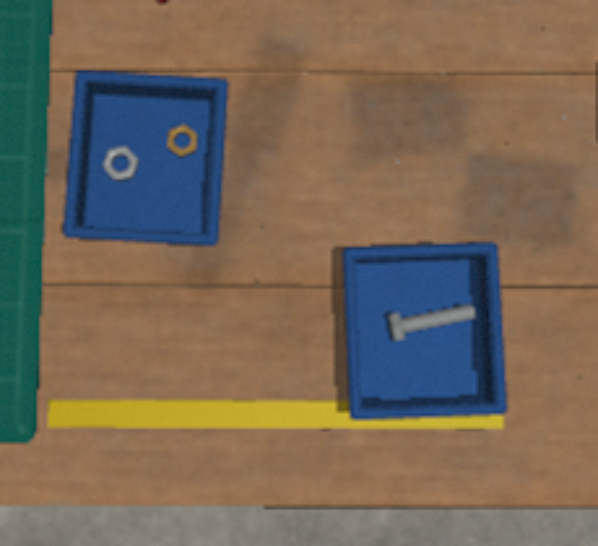

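The check shows the tray's front rim over the tape at (430,412), parallel within about 2.5°, with the bolt inside. The tray is at x = 0.055 and y = -0.094 in the tape's frame, both within limits. The nut tray is unmoved and the arm is clear, so I'm handing in.

```bash
python3 -c "
from bench import job,monitor
job.hand_in();print(monitor.sense()['clock'])"
```

```text
the job is handed in; nothing more can be done
the job is handed in; nothing more can be done
```

The bolt tray (the right-hand one) is at the tape line with the bolt still inside, and the job is handed in; the hand-in gave no verdict. I put the shut fingers behind its far lip and dragged it along the bench. Two pushes right of centre then straightened it, and I drew the arm clear.

**Last check, top camera at 20 s:**

| Check | Measured | Allowed |
|---|---|---|
| Tray x in the tape's frame | 0.055 m | 0.036 to 0.066 m |
| Tray y in the tape's frame | -0.094 m | -0.13 to 0.13 m |
| Angle to the tape | about 2.4° | 12° |
| Nut tray shift | under 1 mm | 20 mm |

**What went differently than planned:**
- **First drag:** it did not turn the tray, because the shut fingertip is narrow. The yaw stayed at about 7–8°, so I added the two off-centre pushes.
- **Top camera mid-drag:** the arm blocked its view of the tray, so I used the wrist and side cameras until the final check.
- **Force readings:** they stayed near the noise level (about 1 N) during the drag, so contact is shown mainly by the tray having moved with the finger.

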